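# Move the press tools to the press rack in reverse order

### The job

The cap press reads its tool rack from the other end: move the four steel press tools from the plywood wash rack into the empty aluminium rack in reverse order, so that the tool in the left-most bay (as the robot sees it) ends in the right-most bay, the second from the left in the second from the right, and so on. Each tool must stand upright on the floor of its own bay, let go and at rest.

Things in the scene. Friction and masses are not known exactly. Their poses are not given: they have to be found in the camera images.
- cone_mid (a point): steel press tool 'cone' standing in the wash rack: 28 mm round body, tapering from 21 to 13 mm below its top, with a 10 mm round pin, 13 mm long, on top; 66 mm tall, about 0.18 kg. It stands on a round foot flange of 34 mm diameter and 8 mm height; the body above it is meant to be gripped. The point is on its upright axis, half-way up (33 mm above its underside); z is its upright axis
- hexagon_mid (a point): steel press tool 'hexagon' standing in the wash rack: six-sided body 28 mm across flats, with two flats facing the rack's +x and -x, and a low round boss on top; 60 mm tall, about 0.18 kg. It stands on a round foot flange of 34 mm diameter and 8 mm height; the body above it is meant to be gripped. The point is on its upright axis, half-way up (30 mm above its underside); z is its upright axis
- square_mid (a point): steel press tool 'square' standing in the wash rack: 28 mm square body, faces along the rack's x and y, with a 12 mm stud on top; 64 mm tall, about 0.18 kg. It stands on a round foot flange of 34 mm diameter and 8 mm height; the body above it is meant to be gripped. The point is on its upright axis, half-way up (32 mm above its underside); z is its upright axis
- cup_mid (a point): steel press tool 'cup' standing in the wash rack: 30 mm round body with a 22 mm bore, 14 mm deep, in the top, which looks like a ring from above; 58 mm tall, about 0.18 kg. It stands on a round foot flange of 34 mm diameter and 8 mm height; the body above it is meant to be gripped. The point is on its upright axis, half-way up (29 mm above its underside); z is its upright axis
- seat_cone: the black rubber liner, 50 by 50 mm and 2 mm thick, fixed in the wash-rack bay in which the cone tool stands at the start; it stays there and so marks that tool's starting bay. Origin: centre of its underside, 5 mm above the table
- seat_hexagon: the black rubber liner, 50 by 50 mm and 2 mm thick, fixed in the wash-rack bay in which the hexagon tool stands at the start; it stays there and so marks that tool's starting bay. Origin: centre of its underside, 5 mm above the table
- seat_square: the black rubber liner, 50 by 50 mm and 2 mm thick, fixed in the wash-rack bay in which the square tool stands at the start; it stays there and so marks that tool's starting bay. Origin: centre of its underside, 5 mm above the table
- seat_cup: the black rubber liner, 50 by 50 mm and 2 mm thick, fixed in the wash-rack bay in which the cup tool stands at the start; it stays there and so marks that tool's starting bay. Origin: centre of its underside, 5 mm above the table
- wash_rack: plywood rack, full at the start, fixed, turned up to 0.35 rad, 254 (its y) by 68 mm (its x); four bays in a row at x = 0, y = +0.093, +0.031, -0.031, -0.093 m (+y: left end, seen from the robot), each 56 by 56 mm inside, with 6 mm walls between, tops 14 mm above the table, and a black rubber liner whose top is 7 mm above the table. Origin: centre of underside
- press_rack: bare aluminium rack of the same form, empty at the start, fixed, turned up to 0.35 rad, 254 (its y) by 68 mm (its x); four bays in a row at x = 0, y = +0.093, +0.031, -0.031, -0.093 m (+y: left end, seen from the robot), each 56 by 56 mm inside, with 6 mm walls between, tops 14 mm above the table, and a black rubber liner whose top is 7 mm above the table. Origin: centre of underside
Things that resemble listed ones, but are neither listed nor needed, are in the scene too. What is shaped like the part that bears cone_mid but yellow is not meant.

How it is judged (in metres and radians):
At the end, for the whole second after the job is handed in: Every tool stands in the aluminium rack, upright within 0.12 rad and at rest, flat on the floor of the bay (height within 4 mm) and inside it (within 12.5 mm of the bay's centre along each of the rack's x and y axes), in the bay whose y is the negative of that of its starting bay in the wash rack (((y of seat_cone in the frame of wash_rack between 0.073 and 0.113 m and y of cone_mid in the frame of press_rack between -0.1055 and -0.0805 m) or (y of seat_cone in the frame of wash_rack between 0.011 and 0.051 m and y of cone_mid in the frame of press_rack between -0.0435 and -0.0185 m) or (y of seat_cone in the frame of wash_rack between -0.051 and -0.011 m and y of cone_mid in the frame of press_rack between 0.0185 and 0.0435 m) or (y of seat_cone in the frame of wash_rack between -0.113 and -0.073 m and y of cone_mid in the frame of press_rack between 0.0805 and 0.1055 m)) and x of cone_mid in the frame of press_rack between -0.0125 and 0.0125 m and z of cone_mid in the frame of press_rack between 0.036 and 0.044 m and angle between each of cone_mid, hexagon_mid, square_mid, cup_mid's own z axis and vertical below 0.12 rad and linear speed of each of cone, hexagon, square, cup below 0.02 m/s and ((y of seat_hexagon in the frame of wash_rack between 0.073 and 0.113 m and y of hexagon_mid in the frame of press_rack between -0.1055 and -0.0805 m) or (y of seat_hexagon in the frame of wash_rack between 0.011 and 0.051 m and y of hexagon_mid in the frame of press_rack between -0.0435 and -0.0185 m) or (y of seat_hexagon in the frame of wash_rack between -0.051 and -0.011 m and y of hexagon_mid in the frame of press_rack between 0.0185 and 0.0435 m) or (y of seat_hexagon in the frame of wash_rack between -0.113 and -0.073 m and y of hexagon_mid in the frame of press_rack between 0.0805 and 0.1055 m)) and x of hexagon_mid in the frame of press_rack between -0.0125 and 0.0125 m and z of hexagon_mid in the frame of press_rack between 0.033 and 0.041 m and ((y of seat_square in the frame of wash_rack between 0.073 and 0.113 m and y of square_mid in the frame of press_rack between -0.1055 and -0.0805 m) or (y of seat_square in the frame of wash_rack between 0.011 and 0.051 m and y of square_mid in the frame of press_rack between -0.0435 and -0.0185 m) or (y of seat_square in the frame of wash_rack between -0.051 and -0.011 m and y of square_mid in the frame of press_rack between 0.0185 and 0.0435 m) or (y of seat_square in the frame of wash_rack between -0.113 and -0.073 m and y of square_mid in the frame of press_rack between 0.0805 and 0.1055 m)) and x of square_mid in the frame of press_rack between -0.0125 and 0.0125 m and z of square_mid in the frame of press_rack between 0.035 and 0.043 m and ((y of seat_cup in the frame of wash_rack between 0.073 and 0.113 m and y of cup_mid in the frame of press_rack between -0.1055 and -0.0805 m) or (y of seat_cup in the frame of wash_rack between 0.011 and 0.051 m and y of cup_mid in the frame of press_rack between -0.0435 and -0.0185 m) or (y of seat_cup in the frame of wash_rack between -0.051 and -0.011 m and y of cup_mid in the frame of press_rack between 0.0185 and 0.0435 m) or (y of seat_cup in the frame of wash_rack between -0.113 and -0.073 m and y of cup_mid in the frame of press_rack between 0.0805 and 0.1055 m)) and x of cup_mid in the frame of press_rack between -0.0125 and 0.0125 m and z of cup_mid in the frame of press_rack between 0.032 and 0.04 m); the robot touches nothing.
It also fails if it takes over 93 s, if anything falls off the work surface, if the arm or the gripper's body presses on something with over 40 N, if the wrist force passes 120 N, or if a joint passes its speed limit or range.

### The arm

A 7-joint arm with a two-finger parallel gripper is mounted at the origin on a cart in front of the work surface, level with it; the furniture and walls round the work are solid. World frame = base frame: x ahead of the robot, y to its left, z up, the work surface at z = 0. Lengths are in mm, angles in rad, forces in N, time in s.
With the tool pointing down it reaches from about 425 to 875 mm from the base axis. Payload 8.4 kg.
Tool frame: the origin (TCP) lies on the centre line of the jaws, within the pads' length; the fingertips stand 22 mm ahead of it and the grasp point (between the pads) lies 3 mm ahead of it; z points along the fingers, y is the direction in which the jaws open and shut (so a half turn about z gives the same grasp; the last joint's range is limited). The gripper opens to 87 mm and grips with 3 to 60 N. Pads are 19 mm wide; open, the fingers measure 117 mm over their backs; the gripper's body (75 mm by 190 mm) begins 51 mm behind the grasp point.
Start: joints at [-1.388, 0.333, 0.04, 1.465, -0.013, 1.343, -0.059], TCP at [180.758, 624.333, 244.546] pointing down, gripper open.
Joint ranges: [-2.58, 2.58], [-0.38, 2.09], [-1.3, 1.39], [0.25, 2.4], [-1.5, 4.64], [0.08, 2.09], [-2.65, 2.65]. Speed limits (rad/s): [2.22, 2.22, 2.79, 2.79, 3.14, 3.14, 3.14].

### API

Orientations are given as a rotation vector (axis times angle).
In Python, from plant import env, viewer gives the robot as it stands.
- The arm moves only by the tool send_rows, never from a script. Its argument "moves" is text: rows parted by semicolons, each of 5 numbers parted by spaces: the closure, from 0 (fully open) to 1 (shut), then the shift along the tool's x, y, z in mm, then the turn about the tool's z in degrees. In form: hand dx dy dz twist; .... A call has 1 to 8 rows; each row is the pose to reach, as a shift and turn from the pose commanded when the call began, along the tool's axes at that moment; what a row does not reach only later rows make up. A row lasts 1/12 s, in which the tool goes at most 41.7 mm and 7.16 degrees, less where a joint would pass 70% of its speed; a pose out of reach is approached as far as the arm can. A call with a gripper value outside its range is refused whole. The fingers move at their own pace and stop on an object; "squeeze" is the grip in N (left out, the last holds). Time passes only in rows, so rows that repeat a pose let the fingers close. It gives the time, the measured TCP pose, the force and the opening at its end, in the units of the state.
- env.sense(): the state, without advancing time (a new reading comes with each control period).
- viewer.camera(name): name is "scene" or "top"; returns the picture (420x560x3 uint8, red, green, blue); there is no depth.
- viewer.calibration(name): a dict with "fov_y" (degrees; the focal length in pixels is half the picture's height over the tangent of half this angle, whatever the lens; pixels are square), "cx", "cy" (the principal point, pixels), "eye" and "rotation" of the camera in the world. Camera axes: x right, y down, z forward; pixel columns grow to the right and rows downward; lengths in mm; the calibration is good to about 2 mm. A picture is of the moment at which its call begins. calibration takes no time and is no camera call.
- env.hand_in(): hands the job in, once; it reports no verdict.
The state is a dict: "time_s": time; "joints": joint angles; "joint_velocities": joint speeds; "joint_torque": joint torques, N m; "tcp_pos": TCP position; "eef_rot": TCP orientation; "force": force on the tool from outside, world axes, zero at the start; "moment": the same for the moment, N m; "gripper_width": finger opening in mm.
Only numpy, scipy, OpenCV 4.12 (cv2) and the standard library are available. Lean on these libraries where they do the work, as an engineer would, in place of code of your own. Each camera call takes 0.05 s, during which the arm holds its last target. There are 200 camera calls.

## Working session

There is one attempt and no reset: what is moved stays moved. The work goes in short steps, Python scripts to look and compute and a tool call to move; the robot and the scene stay as the last step left them, time stands still between calls to the robot, and variables do not carry over. Pictures are saved under pics/ and viewed, about 12 in all and at most 16, crops included, and the job is handed in when it is done.

Besides the shell and the picture viewer there is one more tool, called after "Call:" in YAML: its name, and indented under it one key for each argument. send_rows: Moves the arm, as the interface text tells. Its arguments: {"type":"object","properties":{"moves":{"type":"string"},"squeeze":{"type":"number"}},"required":["moves"]}

```bash
mkdir -p pics; python3 - <<'E'
from plant import env, viewer
import cv2
for n in("scene","top"):
    c=viewer.calibration(n);print(n,c)
    cv2.imwrite(f"pics/{n}0.png",cv2.cvtColor(viewer.camera(n),cv2.COLOR_RGB2BGR))
print(env.sense())
E
```

```text
scene {'fov_y': 56.973341873579884, 'cx': 276.6595948762331, 'cy': 207.4168354700358, 'eye': array([ 109.71625438, -548.8865635 ,  702.49897858]), 'rotation': array([-2.2533122 ,  0.72882896, -0.2941119 ])}
top {'fov_y': 47.201340559464384, 'cx': 271.72006072937165, 'cy': 213.31067426480024, 'eye': array([ 415.69830413,   -3.53485309, 1073.39115708]), 'rotation': array([-2.19154726,  2.18802256, -0.10301322])}
{'time_s': 0.1, 'joints': array([-1.38820745,  0.33382658,  0.03985604,  1.46619813, -0.01337273,
        1.34328521, -0.05847958]), 'joint_velocities': array([ 0.00039248, -0.00100883,  0.00068864, -0.00167254, -0.00040887,
       -0.00044918, -0.00064887]), 'joint_torque': array([ 4.09326531e-03, -6.57814121e+01,  1.33969333e+00, -4.04707289e+01,
       -5.98331890e-02,  4.09527705e-02,  5.56889540e-05]), 'tcp_pos': array([180.66030948, 623.97768967, 243.74930059]), 'eef_rot': array([-4.41115424e-01, -3.11038085e+00,  2.27646842e-03]), 'force': array([ 0.56778466, -0.31562198, -0.44527699]), 'moment': array([-0.01675759, -0.00381122,  0.04874123]), 'gripper_width': 86.89034078695599}
```

View pics/scene0.png

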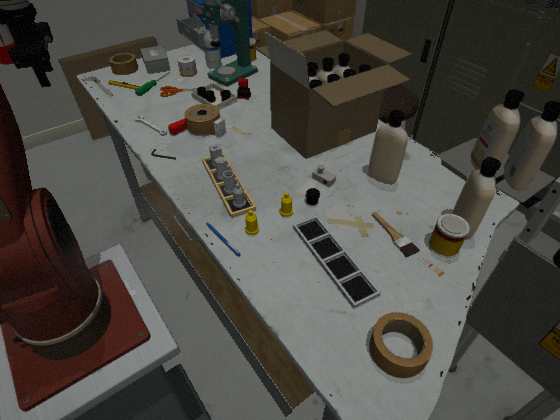

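View pics/top0.png

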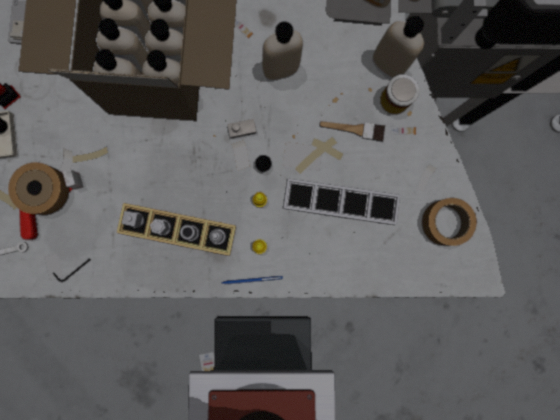

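```bash
cat > h.py <<'E'
import numpy as np, cv2
from scipy.spatial.transform import Rotation as R
from plant import env, viewer
def ray(n,uv,z):
    c=viewer.calibration(n);f=210/np.tan(np.radians(c["fov_y"])/2)
    uv=np.atleast_2d(uv).astype(float)
    d=np.c_[(uv[:,0]-c["cx"])/f,(uv[:,1]-c["cy"])/f,np.ones(len(uv))]
    d=R.from_rotvec(c["rotation"]).apply(d);e=np.array(c["eye"])
    return e+d*((z-e[2])/d[:,2])[:,None]
def proj(n,p):
    c=viewer.calibration(n);f=210/np.tan(np.radians(c["fov_y"])/2)
    q=R.from_rotvec(c["rotation"]).inv().apply(np.atleast_2d(p)-c["eye"])
    return np.c_[q[:,0]/q[:,2]*f+c["cx"],q[:,1]/q[:,2]*f+c["cy"]]
def blobs(m,lo,hi):
    n,l,s,c=cv2.connectedComponentsWithStats(m.astype(np.uint8))
    return [(l==i,s[i],c[i]) for i in range(1,n) if lo<=s[i][4]<=hi]
E
python3 - <<'E'
from h import *
im=cv2.imread("pics/top0.png");hsv=cv2.cvtColor(im,cv2.COLOR_BGR2HSV)
big=cv2.resize(im[170:270,100:300],None,fx=4,fy=4,interpolation=cv2.INTER_CUBIC)
s=cv2.imread("pics/scene0.png");b2=cv2.resize(s[130:260,190:300],None,fx=4,fy=4,interpolation=cv2.INTER_CUBIC)
cv2.imwrite("pics/a.png",big);cv2.imwrite("pics/b.png",b2)
# press rack dark liners
g=im.max(2)<60
box=np.zeros_like(g);box[170:235,280:405]=1
cs=[]
for m,st,c in blobs(g&box,100,1200):
    print(st,c,ray("top",c,7)[0].round(1)); 
H,S,V=cv2.split(hsv)
y=(H>12)&(H<32)&(S>60)&(V>70)
for m,st,c in blobs(y,60,5000):
    r=cv2.minAreaRect(np.argwhere(m)[:,::-1].astype(np.float32));print("Y",st,r)
    if st[0]>100 and st[0]<140 and st[1]>190: 
        P=ray("top",cv2.boxPoints(r),14);print(P.round(1),P.mean(0))
sH=cv2.cvtColor(s,cv2.COLOR_BGR2HSV)
for p in(( 420,360),): pass
E
```

```text
[289 184  23  24 438] [299.95205479 195.5       ] [538.6 -84.2   7. ]
[316 188  24  24 450] [327.42       199.51111111] [ 529.7 -145.6    7. ]
[344 192  23  24 443] [354.78555305 203.36343115] [ 521.2 -206.9    7. ]
[371 196  24  23 450] [382.22888889 207.47777778] [ 512.1 -268.3    7. ]
Y [  20    0   55   73 3386] ((46.67024230957031, 34.91109848022461), (48.40155029296875, 75.2479019165039), 6.115502834320068)
Y [ 182    0   54   88 4030] ((208.34707641601562, 42.00843811035156), (46.953250885009766, 88.31888580322266), 4.969740867614746)
Y [320 122  44  14 290] ((341.2741394042969, 128.33966064453125), (43.101966857910156, 11.098462104797363), 3.3664608001708984)
Y [   0  162   61   52 1959] ((33.884613037109375, 187.92306518554688), (50.75507354736328, 53.8059196472168), 33.6900634765625)
Y [252 192  16  16 192] ((259.25, 199.25001525878906), (14.849241256713867, 14.142135620117188), 45.0)
Y [429 198  48  48 876] ((452.5, 221.5), (47.0, 47.0), 90.0)
Y [ 117  203  119   52 1573] ((176.01922607421875, 228.9038543701172), (115.31627655029297, 31.182462692260742), 11.309932708740234)
[[454.1 319.4  14. ]
 [521.5 307.7  14. ]
 [472.1  58.5  14. ]
 [405.   71.4  14. ]] [463.18271173 189.27170411  14.        ]
Y [252 239  15  16 187] ((259.2500305175781, 246.2500457763672), (14.849241256713867, 14.142135620117188), 45.0)
```

View pics/a.png

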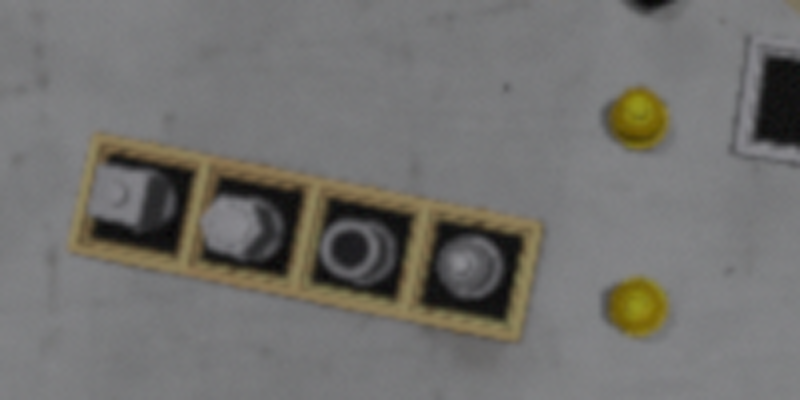

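View pics/b.png

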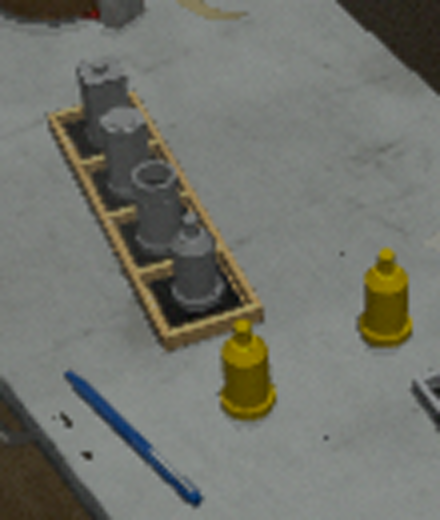

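```bash
cat >> h.py <<'E'
W=(463.2,189.3,-11.2); P=(525.4,-176.3,-8.2); BAY=[93,31,-31,-93]
def pt(rk,x,y):
    a=np.radians(rk[2]);return np.array([rk[0]+x*np.cos(a)-y*np.sin(a),rk[1]+x*np.sin(a)+y*np.cos(a)])
def loc(rk,p):
    a=np.radians(rk[2]);d=np.array(p[:2])-rk[:2];return np.array([d[0]*np.cos(a)+d[1]*np.sin(a),-d[0]*np.sin(a)+d[1]*np.cos(a)])
def go(xy,z,yaw):
    s=env.sense();M=R.from_rotvec(s["eef_rot"]);m=M.as_matrix()
    d=m.T@(np.array([*xy,z])-s["tcp_pos"])
    cur=np.degrees(np.arctan2(m[1,1],m[0,1]));t=-(yaw-cur+180)%360-180 if 0 else (-(yaw-cur)+180)%360-180
    print("to",np.round(xy,1),z,"shift",d.round(1),"twist",round(t,1),"| tilt",m[:,2].round(4),"F",s["force"].round(1),"t",s["time_s"],"w",s["gripper_width"])
E
python3 - <<'E'
from h import *
D=dict(square=((130,218),(215,147),70),hexagon=((157,226.7),(221,159),66),cup=((186.7,232),(228.7,173.7),65),cone=((216.2,235.2),(237.5,183.7),73))
for (k,(t,s,z)),b in zip(D.items(),BAY):
    a=ray("top",t,z)[0];c=ray("scene",s,z)[0]
    print(k,a.round(1),c.round(1),"local",loc(W,a).round(1),loc(W,c).round(1),"bay",b,pt(W,0,b).round(1))
# scene check of press liners & calibration
for n in(W,P): print(proj("scene",[[*pt(n,0,b),7] for b in BAY]).round(1).tolist())
s=cv2.imread("pics/scene0.png");g=s.max(2)<50;box=np.zeros_like(g);box[215:305,290:380]=1
for m,st,c in blobs(g&box,80,1500): print(c.round(1),ray("scene",c,7)[0].round(1))
go(pt(W,0,93),160,-11.2)
E
```

```text
square [483.1 275.   70. ] [480.5 270.4  70. ] local [ 2.9 87.9] [ 1.3 82.9] bay 93 [481.3 280.5]
hexagon [465.3 219.5  66. ] [469.1 218.   66. ] local [-3.8 30.1] [ 0.2 29.2] bay 31 [469.2 219.7]
cup [454.4 157.6  65. ] [454.8 153.4  65. ] local [ -2.5 -32.8] [ -1.3 -36.9] bay -31 [457.2 158.9]
cone [447.5  95.2  73. ] [448.3  98.2  73. ] local [  2.9 -95.4] [  3.  -92.2] bay -93 [445.1  98.1]
[[216.1, 163.1], [223.0, 175.5], [230.5, 189.0], [238.5, 203.4]]
[[311.2, 229.9], [325.1, 247.5], [340.2, 266.8], [356.8, 287.8]]
[311.3 229.9] [538.8 -84.3   7. ]
[325.3 247.6] [ 530.1 -146.1    7. ]
[340.6 266.8] [ 521.4 -207.6    7. ]
[357.3 288. ] [ 512.6 -269.1    7. ]
to [481.3 280.5] 160 shift [-384.2 -246.2   84.2] twist 85.1 | tilt [-3.0e-04 -1.4e-03 -1.0e+00] F [ 0.6 -0.3 -0.4] t 0.1 w 86.89034078695599
```

Call:
send_rows:
  moves: "0 -384 -246 84 85;0 -384 -246 84 85;0 -384 -246 84 85;0 -384 -246 84 85;0 -384 -246 84 85;0 -384 -246 84 85;0 -384 -246 84 85;0 -384 -246 84 85"
  squeeze: 30

```text
time_s: 0.77
tcp_pos: [397.5, 375.8, 183.7]
eef_rot: [-1.886, -2.512, 0.0]
force: [1.0, 1.4, -1.1]
gripper_width: 87.2
```

```bash
python3 -c "
from h import *
print(env.sense()['tcp_pos']);go(pt(W,1,87),130,-11.2)"
```

```text
[397.51989409 375.83795697 183.71683953]
to [481.1 274.4] 130 shift [-120.7   52.    53.7] twist 27.4 | tilt [-3.e-04 -0.e+00 -1.e+00] F [ 1.   1.4 -1.1] t 0.7667 w 87.23242747405027
```

Call:
send_rows:
  moves: "0 -120 52 54 27.5;0 -120 52 54 27.5;0 -120 52 54 27.5;0 -120 52 54 27.5;0 -120 52 54 27.5;0 -120 52 54 27.5;0 -120 52 54 27.5;0 -120 52 54 27.5"

```text
time_s: 1.43
tcp_pos: [480.0, 279.1, 130.5]
eef_rot: [-2.419, -2.004, -0.001]
force: [0.1, -0.3, -0.4]
gripper_width: 86.9
```

```bash
python3 -c "
from h import *
go(pt(W,1,87),42,-11.2)"
```

```text
to [481.1 274.4] 42 shift [-4.4  1.9 88.5] twist 0.5 | tilt [-0.e+00  7.e-04 -1.e+00] F [ 0.1 -0.3 -0.4] t 1.4333 w 86.90800287281444
```

Call:
send_rows:
  moves: "0 -4.5 2 0 0.5;0 -4.5 2 20 0.5;0 -4.5 2 40 0.5;0 -4.5 2 60 0.5;0 -4.5 2 75 0.5;0 -4.5 2 88 0.5;0 -4.5 2 88 0.5;0 -4.5 2 88 0.5"

```text
time_s: 2.1
tcp_pos: [481.4, 272.8, 42.1]
eef_rot: [2.431, 1.99, -0.002]
force: [1.3, 0.4, 0.8]
gripper_width: 87.1
```

```bash
python3 -c "
from h import *
go(pt(W,1,87),42,-11.2)
cv2.imwrite('pics/c.png',cv2.cvtColor(np.hstack([cv2.resize(viewer.camera('scene')[110:260,150:300],None,fx=2.6,fy=2.6,interpolation=2),cv2.resize(viewer.camera('top')[170:320,80:230],None,fx=2.6,fy=2.6,interpolation=2)]),cv2.COLOR_RGB2BGR))"
```

```text
to [481.1 274.4] 42 shift [ 1.5 -0.6  0.1] twist -0.2 | tilt [-8.e-04 -6.e-04 -1.e+00] F [1.3 0.4 0.8] t 2.1 w 87.0726046773003
```

View pics/c.png

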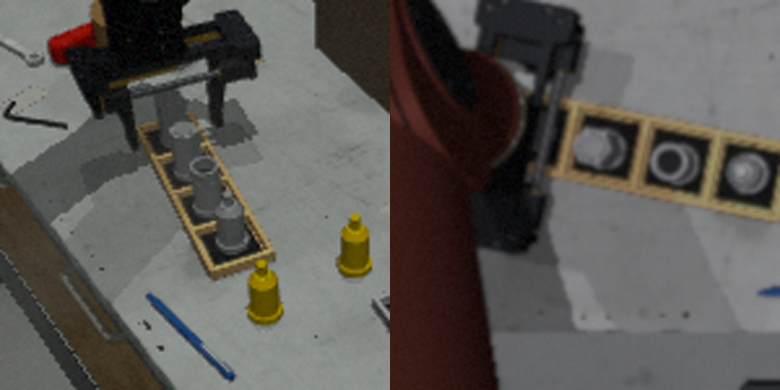

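The gripper straddles the square's bay across the rack, clear of the hexagon next to it. I'm closing now.

Call:
send_rows:
  moves: "1 0 0 0 0;1 0 0 0 0;1 0 0 0 0;1 0 0 0 0;1 0 0 0 0;1 0 0 0 0;1 0 0 0 0;1 0 0 0 0"
  squeeze: 40

```text
time_s: 2.87
tcp_pos: [481.9, 272.7, 42.2]
eef_rot: [2.432, 1.989, -0.0]
force: [0.7, -0.4, -0.7]
gripper_width: 41.2
```

Call:
send_rows:
  moves: "1 0 0 -15 0;1 0 0 -30 0;1 0 0 -50 0;1 0 0 -75 0;1 0 0 -95 0;1 0 0 -95 0"

```text
time_s: 3.37
tcp_pos: [483.7, 273.7, 141.0]
eef_rot: [-2.432, -1.988, -0.009]
force: [0.7, 0.0, -1.9]
gripper_width: 27.4
```

```bash
python3 -c "
from h import *
go(pt(P,0,-93),140,-8.2)"
```

```text
to [ 512.1 -268.3] 140 shift [-525.6  135.6   -0.8] twist -3.3 | tilt [ 0.0042  0.0036 -1.    ] F [ 0.7  0.  -1.9] t 3.3667 w 27.405517811078393
```

Call:
send_rows:
  moves: "1 -500 130 -15 -3;1 -500 130 -15 -3;1 -500 130 -15 -3;1 -500 130 -15 -3;1 -500 130 -15 -3;1 -500 130 -15 -3;1 -500 130 -15 -3;1 -500 130 -15 -3"

```text
time_s: 4.03
tcp_pos: [499.2, -61.9, 146.3]
eef_rot: [-2.378, -2.052, 0.0]
force: [0.5, 0.1, -2.3]
gripper_width: 27.3
```

```bash
python3 -c "
from h import *
go(pt(P,0,-93),145,-8.2)
s=viewer.camera('scene')
u=proj('scene',env.sense()['tcp_pos'])[0];print(u)
cv2.imwrite('pics/d.png',cv2.cvtColor(cv2.resize(s[max(0,int(u[1])-75):int(u[1])+75,int(u[0])-75:int(u[0])+75],None,fx=4,fy=4,interpolation=2),cv2.COLOR_RGB2BGR))"
```

```text
to [ 512.1 -268.3] 145 shift [-202.3   43.     1.2] twist -0.2 | tilt [-5.e-04  3.e-04 -1.e+00] F [ 0.5  0.1 -2.3] t 4.0333 w 27.309439887807816
[296.56972262 190.41038365]
```

View pics/d.png

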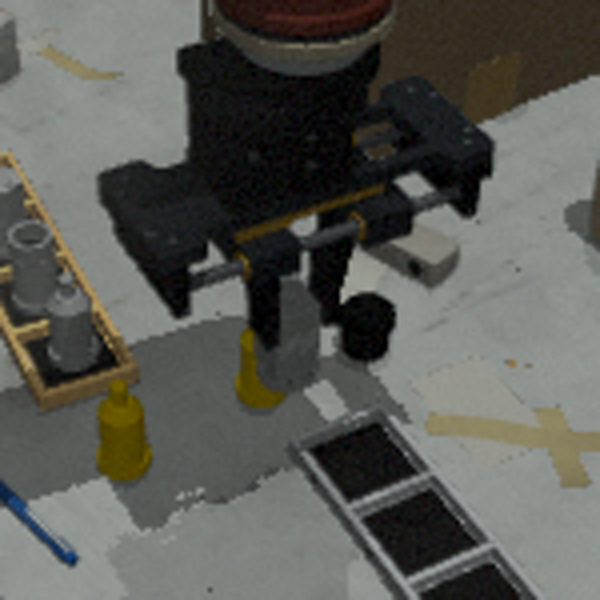

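```bash
python3 -c "
from h import *
t=env.sense()['tcp_pos'];c=viewer.calibration('scene')
a=np.linspace(0,2*np.pi,60)
for d in(25,30,35,40,45,50,55,60):
    q=proj('scene',np.c_[t[0]+17*np.cos(a),t[1]+17*np.sin(a),np.full(60,t[2]-d)])
    print(d,proj('scene',t-[0,0,d])[0].round(1),'crop lowest',((q[:,1].max()-115)*4).round(0),'u range',((q[:,0].min()-221)*4).round(),((q[:,0].max()-221)*4).round())
"
```

```text
25 [296.3 198.9] crop lowest 357.0 u range 270.0 332.0
30 [296.2 200.6] crop lowest 364.0 u range 270.0 332.0
35 [296.1 202.2] crop lowest 371.0 u range 270.0 331.0
40 [296.1 203.8] crop lowest 377.0 u range 270.0 331.0
45 [296.  205.5] crop lowest 384.0 u range 269.0 331.0
50 [295.9 207.1] crop lowest 390.0 u range 269.0 330.0
55 [295.9 208.7] crop lowest 396.0 u range 269.0 330.0
60 [295.8 210.2] crop lowest 403.0 u range 269.0 330.0
```

Call:
send_rows:
  moves: "1 -100 21 0 0;1 -202 43 0 0;1 -202 43 0 0;1 -202 43 0 0;1 -202 43 0 0;1 -202 43 0 0;1 -202 43 0 0;1 -202 43 0 0"

```text
time_s: 4.75
tcp_pos: [512.4, -265.9, 145.8]
eef_rot: [-2.379, -2.05, 0.002]
force: [-0.1, 0.9, -1.8]
gripper_width: 27.9
```

```bash
python3 -c "
from h import *
go(pt(P,0,-93),145,-8.2)
s=viewer.camera('scene');t=env.sense()['tcp_pos']
u=proj('scene',t)[0].round().astype(int);x0=u[0]-35;y0=u[1]-20
im=cv2.cvtColor(cv2.resize(s[y0:y0+70,x0:x0+70],None,fx=8,fy=8,interpolation=2),cv2.COLOR_RGB2BGR)
a=np.linspace(0,2*np.pi,60)
for d in(35,50):
    q=proj('scene',np.c_[t[0]+17*np.cos(a),t[1]+17*np.sin(a),np.full(60,t[2]-d)])
    cv2.polylines(im,[((q-[x0,y0]+.5)*8).astype(np.int32)],True,(0,255,0) if d==35 else (0,0,255))
cv2.imwrite('pics/e.png',im)"
```

```text
to [ 512.1 -268.3] 145 shift [-2.5  0.1  0.8] twist -0.3 | tilt [-1.6e-03  4.0e-04 -1.0e+00] F [-0.1  0.9 -1.8] t 4.75 w 27.90792592910678
```

View pics/e.png

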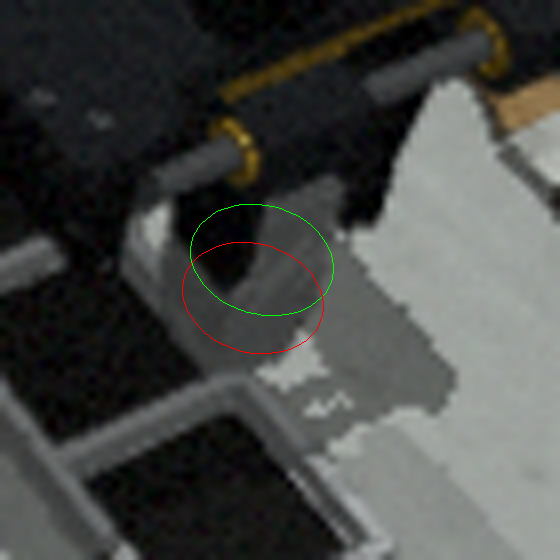

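```bash
python3 -c "
from h import *
t=env.sense()['tcp_pos'];o=[]
for n in('scene','top'):
    s=np.mean([viewer.camera(n) for _ in range(4)],0)
    u=proj(n,t)[0].round().astype(int);x0=u[0]-25;y0=u[1]-12 if n=='scene' else u[1]-25
    s=np.clip((s/110),0,1)**.6*255
    o.append(cv2.resize(s[y0:y0+50,x0:x0+50].astype(np.uint8),None,fx=8,fy=8,interpolation=2))
cv2.imwrite('pics/f.png',cv2.cvtColor(np.hstack(o),cv2.COLOR_RGB2BGR))"
```

```text
(no output)
```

View pics/f.png

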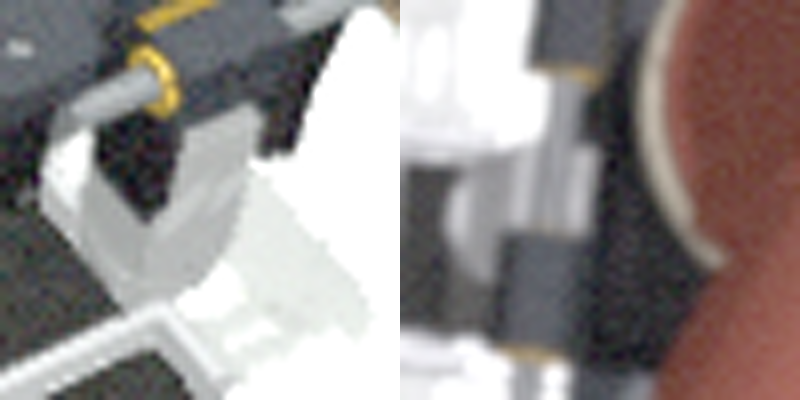

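The grip closed partway through the lift, because the fingers are slower than I allowed. The square hangs about 15 mm low, tilted slightly about the jaw axis, with its foot about 8 mm towards +y. I'll offset for that, lower until contact and let it settle.

Call:
send_rows:
  moves: "1 -9 0 10 0;1 -9 0 30 0;1 -9 0 50 0;1 -9 0 65 0;1 -9 0 75 0;1 -9 0 75 0;1 -9 0 75 0"

```text
time_s: 5.78
tcp_pos: [511.7, -275.1, 71.9]
eef_rot: [2.379, 2.052, -0.0]
force: [-0.5, -0.7, -1.5]
gripper_width: 27.3
```

Call:
send_rows:
  moves: "1 0 0 2 0;1 0 0 4 0;1 0 0 6 0;1 0 0 6 0;1 0 0 6 0"

```text
time_s: 6.2
tcp_pos: [512.6, -276.3, 70.1]
eef_rot: [2.378, 2.05, 0.004]
force: [-14.2, 5.6, 43.2]
gripper_width: 27.7
```

```bash
python3 -c "
from h import *
go(pt(P,0,-100),60,-8.2)
t=env.sense()['tcp_pos'];o=[]
for n in('scene','top'):
    s=np.mean([viewer.camera(n) for _ in range(4)],0)
    u=proj(n,t)[0].round().astype(int);x0=u[0]-25;y0=u[1]-12 if n=='scene' else u[1]-25
    s=np.clip((s/110),0,1)**.6*255
    o.append(cv2.resize(s[y0:y0+50,x0:x0+50].astype(np.uint8),None,fx=8,fy=8,interpolation=2))
cv2.imwrite('pics/g.png',cv2.cvtColor(np.hstack(o),cv2.COLOR_RGB2BGR))"
```

```text
to [ 511.1 -275.3] 60 shift [ 0.8 -1.6 10.1] twist -0.3 | tilt [ 3.3e-03  4.0e-04 -1.0e+00] F [-14.2   5.6  43.2] t 6.2 w 27.72846846934335
```

View pics/g.png

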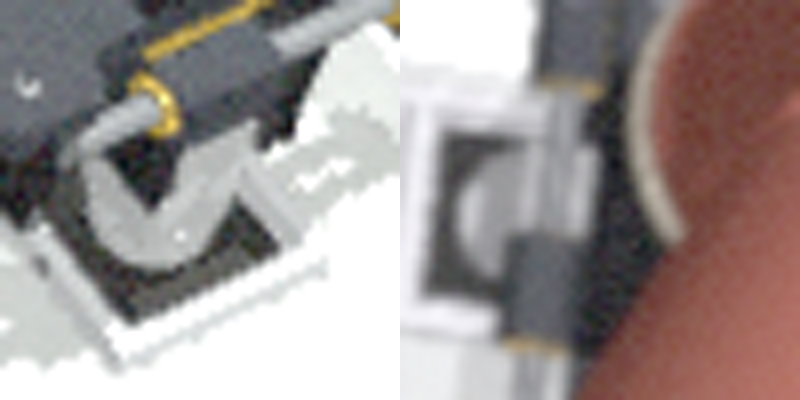

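Call:
send_rows:
  moves: "1 0 0 -3 0;1 0 0 -3 0;1 0 0 -3 0"

```text
time_s: 6.85
tcp_pos: [512.5, -275.5, 70.2]
eef_rot: [2.377, 2.051, 0.002]
force: [-3.2, 1.6, 14.5]
gripper_width: 27.7
```

Call:
send_rows:
  moves: "0.5 0 0 0 0;0.5 0 0 0 0;0.5 0 0 0 0;0 0 0 0 0;0 0 0 0 0;0 0 0 0 0;0 0 0 0 0;0 0 0 0 0"

```text
time_s: 7.52
tcp_pos: [511.6, -275.1, 68.8]
eef_rot: [-2.379, -2.052, 0.0]
force: [-0.5, 0.0, -0.1]
gripper_width: 69.3
```

```bash
python3 -c "
from h import *
go(pt(P,0,-100),60,-8.2)
t=env.sense()['tcp_pos'];o=[]
for n in('scene','top'):
    s=np.mean([viewer.camera(n) for _ in range(4)],0)
    u=proj(n,t)[0].round().astype(int);x0=u[0]-25;y0=u[1]-12 if n=='scene' else u[1]-25
    s=np.clip((s/110),0,1)**.6*255
    o.append(cv2.resize(s[y0:y0+50,x0:x0+50].astype(np.uint8),None,fx=8,fy=8,interpolation=2))
cv2.imwrite('pics/h.png',cv2.cvtColor(np.hstack(o),cv2.COLOR_RGB2BGR))"
```

```text
to [ 511.1 -275.3] 60 shift [-0.3 -0.4  8.8] twist -0.2 | tilt [-1.e-04 -1.e-04 -1.e+00] F [-0.5  0.  -0.1] t 7.5167 w 69.27999151759438
```

View pics/h.png

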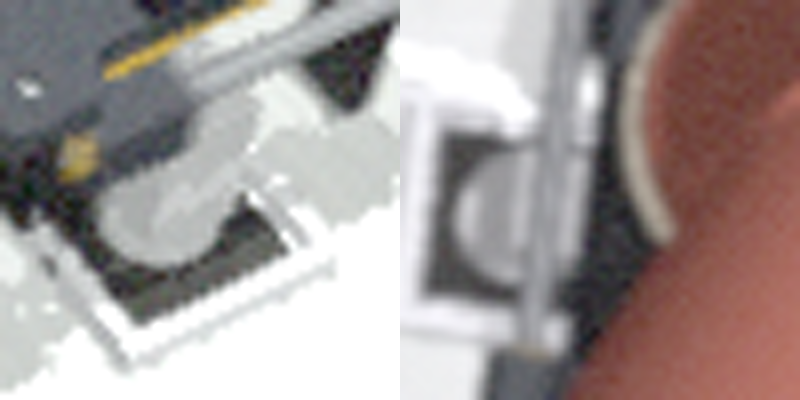

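Call:
send_rows:
  moves: "0 0 0 -10 0;0 0 0 -30 0;0 0 0 -60 0;0 0 0 -90 0;0 100 0 -90 0;0 200 0 -90 0;0 200 0 -90 0;0 200 0 -90 0"

```text
time_s: 8.58
tcp_pos: [536.2, -108.6, 160.0]
eef_rot: [2.38, 2.05, 0.002]
force: [1.5, 0.7, 0.6]
gripper_width: 86.9
```

```bash
python3 -c "
from h import *
go(pt(W,0,31),130,-11.2)
o=[]
a=viewer.camera('scene');b=viewer.camera('top')
o=[cv2.resize(a[205:315,285:395],None,fx=3.6,fy=3.6,interpolation=2),cv2.resize(b[165:245,330:410],None,fx=4.95,fy=4.95,interpolation=2)]
cv2.imwrite('pics/i.png',cv2.cvtColor(np.hstack(o),cv2.COLOR_RGB2BGR))"
```

```text
to [469.2 219.7] 130 shift [ 314.8 -114.8   30. ] twist 2.7 | tilt [ 1.4e-03  4.0e-04 -1.0e+00] F [1.5 0.7 0.6] t 8.5833 w 86.91425482480057
```

View pics/i.png

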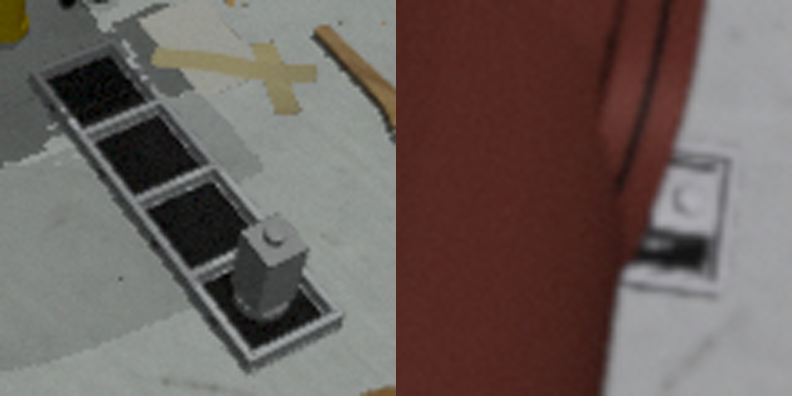

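```bash
python3 -c "
from h import *
print(loc(P,ray('scene',(361.4,270.8),71)[0]))"
```

```text
[ -1.37270969 -95.38458013]
```

Call:
send_rows:
  moves: "0 315 -115 30 2.5;0 315 -115 30 2.5;0 315 -115 30 2.5;0 315 -115 30 2.5;0 315 -115 30 2.5;0 315 -115 30 2.5;0 315 -115 30 2.5;0 315 -115 30 2.5"

```text
time_s: 9.35
tcp_pos: [468.9, 216.7, 130.0]
eef_rot: [-2.423, -1.999, -0.002]
force: [1.8, 0.9, -1.1]
gripper_width: 87.0
```

```bash
python3 -c "
from h import *
go(pt(W,0,30),130,-11.2)"
```

```text
to [469.  218.7] 130 shift [ 2.  -0.2 -0. ] twist 0.2 | tilt [ 9.e-04  9.e-04 -1.e+00] F [ 1.8  0.9 -1.1] t 9.35 w 87.01039298139594
```

Call:
send_rows:
  moves: "0.2 2 0 5 0;0.2 2 0 25 0;0.2 2 0 45 0;0.2 2 0 65 0;0.2 2 0 80 0;0.2 2 0 88 0;0.2 2 0 88 0;0.2 2 0 88 0"

```text
time_s: 10.02
tcp_pos: [470.0, 216.7, 41.7]
eef_rot: [2.423, 1.999, -0.0]
force: [-0.3, -0.1, -0.1]
gripper_width: 70.1
```

Call:
send_rows:
  moves: "1 0 0 0 0;1 0 0 0 0;1 0 0 0 0;1 0 0 0 0;1 0 0 0 0;1 0 0 0 0;1 0 0 0 0;1 0 0 0 0"

```text
time_s: 10.68
tcp_pos: [469.3, 217.1, 41.1]
eef_rot: [-2.423, -2.0, 0.001]
force: [-1.6, -0.2, 2.9]
gripper_width: 27.7
```

Call:
send_rows:
  moves: "1 0 0 0 0;1 0 0 0 0;1 0 0 0 0;1 0 0 0 0;1 0 0 0 0;1 0 0 0 0"

```text
time_s: 11.18
tcp_pos: [469.4, 217.1, 41.1]
eef_rot: [-2.423, -1.999, 0.001]
force: [-4.4, -0.1, 5.2]
gripper_width: 27.6
```

Call:
send_rows:
  moves: "1 0 0 -15 0;1 0 0 -35 0;1 0 0 -60 0;1 0 0 -85 0;1 0 0 -95 0;1 0 0 -95 0;1 0 0 -95 0"

```text
time_s: 11.77
tcp_pos: [469.6, 217.0, 135.5]
eef_rot: [-2.423, -2.0, -0.001]
force: [-0.4, -0.3, -2.7]
gripper_width: 27.6
```

```bash
python3 -c "
from h import *
go(pt(P,0,-32),136,-8.2)"
```

```text
to [ 520.8 -208. ] 136 shift [-407.6  130.9   -0.6] twist -2.7 | tilt [ 3.e-04  3.e-04 -1.e+00] F [-0.4 -0.3 -2.7] t 11.7667 w 27.6423665517243
```

Call:
send_rows:
  moves: "1 -407 131 0 -2.5;1 -407 131 0 -2.5;1 -407 131 0 -2.5;1 -407 131 0 -2.5;1 -407 131 0 -2.5;1 -407 131 0 -2.5;1 -407 131 0 -2.5;1 -407 131 0 -2.5"

```text
time_s: 12.43
tcp_pos: [508.6, -115.8, 134.5]
eef_rot: [-2.378, -2.052, 0.003]
force: [1.0, 0.8, -2.3]
gripper_width: 27.8
```

```bash
python3 -c "
from h import *
go(pt(P,0,-32),136,-8.2)"
```

```text
to [ 520.8 -208. ] 136 shift [-89.4  25.6  -1.5] twist -0.2 | tilt [-1.8e-03 -4.0e-04 -1.0e+00] F [ 1.   0.8 -2.3] t 12.4333 w 27.752133362274492
```

Call:
send_rows:
  moves: "1 -45 13 0 0;1 -85 25 0 0;1 -85 25 0 0;1 -85 25 0 0;1 -85 25 0 0;1 -85 25 0 0;1 -85 25 0 0"

```text
time_s: 13.02
tcp_pos: [521.8, -200.1, 135.4]
eef_rot: [-2.376, -2.054, 0.001]
force: [0.8, 0.2, -2.6]
gripper_width: 28.0
```

```bash
python3 -c "
from h import *
go(pt(P,0,-32),41.5,-8.2)"
```

```text
to [ 520.8 -208. ] 41.5 shift [-8.   0.3 93.9] twist -0.1 | tilt [-1.1e-03  6.0e-04 -1.0e+00] F [ 0.8  0.2 -2.6] t 13.0167 w 27.97238822307851
```

Call:
send_rows:
  moves: "1 -8 0 0 0;1 -8 0 20 0;1 -8 0 45 0;1 -8 0 65 0;1 -8 0 80 0;1 -8 0 90 0;1 -8 0 90 0;1 -8 0 90 0"

```text
time_s: 13.68
tcp_pos: [520.7, -209.6, 46.3]
eef_rot: [-2.379, -2.052, 0.001]
force: [-0.0, 0.4, -2.1]
gripper_width: 27.7
```

Call:
send_rows:
  moves: "1 0 0 1.5 0;1 0 0 3 0;1 0 0 4.5 0;1 0 0 4.5 0;1 0 0 4.5 0"

```text
time_s: 14.1
tcp_pos: [520.9, -209.5, 41.9]
eef_rot: [2.379, 2.052, 0.0]
force: [-0.0, 0.6, -1.9]
gripper_width: 27.6
```

```bash
python3 -c "
from h import *
go(pt(P,0,-32),41.5,-8.2)"
```

```text
to [ 520.8 -208. ] 41.5 shift [ 1.5 -0.3  0.4] twist -0.2 | tilt [ 4.e-04  0.e+00 -1.e+00] F [-0.   0.6 -1.9] t 14.1 w 27.55817646301429
```

Call:
send_rows:
  moves: "1 0 0 1 0;1 0 0 1 0;0.2 0 0 1 0;0.2 0 0 1 0;0.2 0 0 1 0;0.2 0 0 1 0;0.2 0 0 1 0;0.2 0 0 1 0"

```text
time_s: 14.77
tcp_pos: [520.7, -209.6, 40.6]
eef_rot: [2.379, 2.052, -0.0]
force: [-0.2, -0.4, 0.2]
gripper_width: 59.7
```

Call:
send_rows:
  moves: "0.2 0 0 0 0;0.2 0 0 0 0;0.2 0 0 -10 0;0.2 0 0 -30 0;0.2 0 0 -55 0;0.2 0 0 -85 0;0.2 0 0 -95 0"

```text
time_s: 15.35
tcp_pos: [522.1, -210.8, 140.0]
eef_rot: [2.377, 2.048, 0.004]
force: [0.8, -0.1, 0.1]
gripper_width: 69.4
```

```bash
python3 -c "
from h import *
go(pt(W,-1,-34),136,-11.2)"
```

```text
to [455.6 156.1] 136 shift [ 353.1 -120.     3.3] twist 2.7 | tilt [ 0.0044 -0.001  -1.    ] F [ 0.8 -0.1  0.1] t 15.35 w 69.41901971742278
```

Call:
send_rows:
  moves: "0.2 354 -120 0 2.5;0.2 354 -120 0 2.5;0.2 354 -120 0 2.5;0.2 354 -120 0 2.5;0.2 354 -120 0 2.5;0.2 354 -120 0 2.5;0.2 354 -120 0 2.5;0.2 354 -120 0 2.5"

```text
time_s: 16.02
tcp_pos: [460.6, 120.3, 136.3]
eef_rot: [-2.423, -1.999, -0.002]
force: [1.8, 0.0, 0.0]
gripper_width: 69.6
```

Call:
send_rows:
  moves: "0.2 0 0 0 0;0.2 0 0 0 0"

```text
time_s: 16.18
tcp_pos: [460.8, 120.6, 135.9]
eef_rot: [-2.418, -2.005, -0.0]
force: [0.8, -0.9, 0.8]
gripper_width: 69.5
```

```bash
python3 -c "
from h import *
go(pt(W,-1,-33),42,-11.2)"
```

```text
to [455.8 157.1] 42 shift [ 34.9 -11.6  93.9] twist 0.5 | tilt [ 2.e-04  2.e-04 -1.e+00] F [ 0.8 -0.9  0.8] t 16.1833 w 69.54223063907881
```

Call:
send_rows:
  moves: "0.2 35 -11.5 0 0.5;0.2 35 -11.5 0 0.5;0.2 35 -11.5 0 0.5;0.2 35 -11.5 20 0.5;0.2 35 -11.5 45 0.5;0.2 35 -11.5 65 0.5;0.2 35 -11.5 80 0.5;0.2 35 -11.5 94 0.5"

```text
time_s: 16.85
tcp_pos: [456.9, 152.5, 40.8]
eef_rot: [2.434, 1.985, -0.002]
force: [-0.3, 0.6, -0.8]
gripper_width: 69.8
```

Call:
send_rows:
  moves: "0.2 0 0 0 0;1 0 0 0 0;1 0 0 0 0;1 0 0 0 0;1 0 0 0 0;1 0 0 0 0;1 0 0 0 0;1 0 0 0 0"

```text
time_s: 17.52
tcp_pos: [456.6, 155.1, 41.9]
eef_rot: [-2.431, -1.989, -0.0]
force: [-0.9, 0.4, 0.9]
gripper_width: 31.3
```

Call:
send_rows:
  moves: "1 0 0 0 0;1 0 0 0 0;1 0 0 0 0;1 0 0 0 0;1 0 0 0 0;1 0 0 0 0"

```text
time_s: 18.02
tcp_pos: [456.5, 155.1, 41.8]
eef_rot: [-2.431, -1.989, 0.0]
force: [-2.5, -0.3, 5.5]
gripper_width: 28.1
```

```bash
python3 -c "
from h import *
go(pt(W,-1,-33),42,-11.2)"
```

```text
to [455.8 157.1] 42 shift [ 1.8 -1.1 -0.2] twist -0.2 | tilt [-2.e-04  2.e-04 -1.e+00] F [-2.5 -0.3  5.5] t 18.0167 w 28.148545597407168
```

Call:
send_rows:
  moves: "1 0 0 0 0;1 0 0 -10 0;1 0 0 -25 0;1 0 0 -45 0;1 0 0 -70 0;1 0 0 -95 0;1 0 0 -95 0;1 0 0 -95 0"

```text
time_s: 18.68
tcp_pos: [457.4, 155.3, 138.1]
eef_rot: [2.432, 1.989, 0.005]
force: [-0.4, 0.3, -1.6]
gripper_width: 28.6
```

```bash
python3 -c "
from h import *
go(pt(P,0,31),136,-8.2)
s=viewer.camera('scene');t=env.sense()['tcp_pos']
u=proj('scene',t)[0].round().astype(int);x0=u[0]-60;y0=u[1]-50
im=cv2.cvtColor(cv2.resize(s[y0:y0+120,x0:x0+120],None,fx=5,fy=5,interpolation=2),cv2.COLOR_RGB2BGR)
a=np.linspace(0,2*np.pi,60)
q=proj('scene',np.c_[t[0]+17*np.cos(a),t[1]+17*np.sin(a),np.full(60,t[2]-35)])
cv2.polylines(im,[((q-[x0,y0]+.5)*5).astype(np.int32)],True,(0,255,0))
cv2.imwrite('pics/j.png',cv2.convertScaleAbs(im,alpha=1.7))"
```

```text
to [ 529.8 -145.6] 136 shift [-280.6  130.6    1.7] twist -3.2 | tilt [ 0.0025  0.0019 -1.    ] F [-0.4  0.3 -1.6] t 18.6833 w 28.55033979426221
```

View pics/j.png

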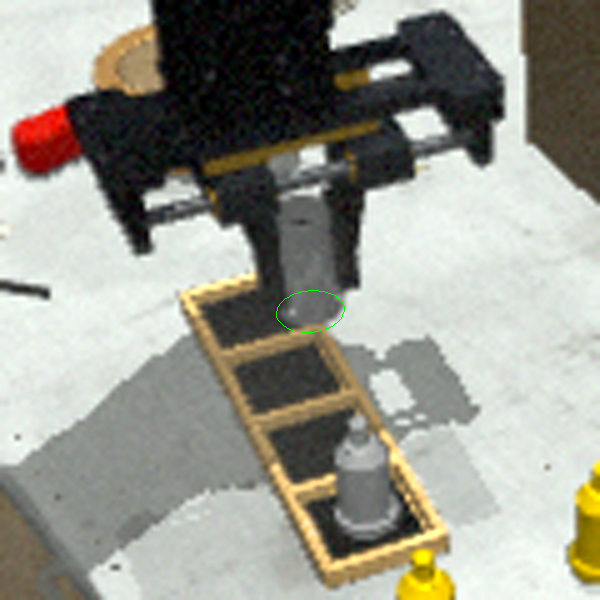

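The cup is held upright, with its foot on the expected ellipse at about (310,312). I'm moving on.

Call:
send_rows:
  moves: "1 -278 130 0 -3;1 -278 130 0 -3;1 -278 130 0 -3;1 -278 130 0 -3;1 -278 130 0 -3;1 -278 130 0 -3;1 -278 130 0 -3;1 -278 130 0 -3"

```text
time_s: 19.4
tcp_pos: [528.1, -149.8, 135.9]
eef_rot: [2.383, 2.044, -0.005]
force: [0.1, -0.4, -1.7]
gripper_width: 28.2
```

Call:
send_rows:
  moves: "1 0 0 0 0;1 0 0 0 0"

```text
time_s: 19.57
tcp_pos: [527.8, -144.6, 135.3]
eef_rot: [-2.381, -2.048, 0.004]
force: [1.0, 0.3, -1.1]
gripper_width: 28.6
```

```bash
python3 -c "
from h import *
go(pt(P,0,31),46,-8.2)"
```

```text
to [ 529.8 -145.6] 46 shift [-0.6  2.3 89.3] twist -0.4 | tilt [-0.0027 -0.0011 -1.    ] F [ 1.   0.3 -1.1] t 19.5667 w 28.63108127955637
```

Call:
send_rows:
  moves: "1 0 2 0 0;1 0 2 20 0;1 0 2 45 0;1 0 2 65 0;1 0 2 80 0;1 0 2 89 0;1 0 2 89 0;1 0 2 89 0"

```text
time_s: 20.23
tcp_pos: [530.9, -142.8, 47.7]
eef_rot: [-2.377, -2.053, 0.001]
force: [0.6, -0.7, -1.1]
gripper_width: 28.5
```

Call:
send_rows:
  moves: "1 0 0 1.5 0;1 0 0 3 0;1 0 0 4.5 0;1 0 0 4.5 0;1 0 0 4.5 0"

```text
time_s: 20.65
tcp_pos: [530.9, -143.6, 43.4]
eef_rot: [2.379, 2.052, 0.0]
force: [0.2, -0.1, -1.8]
gripper_width: 27.9
```

```bash
python3 -c "
from h import *
go(pt(P,0,31),41.5,-8.2)"
```

```text
to [ 529.8 -145.6] 41.5 shift [-2.2 -0.8  1.9] twist -0.2 | tilt [ 3.e-04  1.e-04 -1.e+00] F [ 0.2 -0.1 -1.8] t 20.65 w 27.9482884650634
```

Call:
send_rows:
  moves: "1 -2 0 1 0;1 -2 0 2 0;1 -2 0 2 0;0.2 -2 0 2 0;0.2 -2 0 2 0;0.2 -2 0 2 0;0.2 -2 0 2 0;0.2 -2 0 2 0"

```text
time_s: 21.32
tcp_pos: [530.5, -145.6, 41.1]
eef_rot: [2.379, 2.052, -0.0]
force: [-0.3, 0.4, -0.2]
gripper_width: 53.6
```

Call:
send_rows:
  moves: "0.2 0 0 0 0;0.2 0 0 0 0;0.2 0 0 0 0;0.2 0 0 -10 0;0.2 0 0 -30 0;0.2 0 0 -55 0;0.2 0 0 -85 0;0.2 0 0 -95 0"

```text
time_s: 21.98
tcp_pos: [532.1, -146.6, 140.5]
eef_rot: [2.378, 2.049, 0.005]
force: [0.7, 0.0, 0.3]
gripper_width: 69.7
```

```bash
python3 -c "
from h import *
go(pt(W,1,-93.5),136,-11.2)"
```

```text
to [446.   97.4] 136 shift [ 228.5 -121.2    4. ] twist 2.7 | tilt [ 4.5e-03 -3.0e-04 -1.0e+00] F [0.7 0.  0.3] t 21.9833 w 69.72016123527271
```

Call:
send_rows:
  moves: "0.2 228 -121 0 3;0.2 228 -121 0 3;0.2 228 -121 0 3;0.2 228 -121 0 3;0.2 228 -121 0 3;0.2 228 -121 0 3;0.2 228 -121 0 3;0.2 228 -121 0 3"

```text
time_s: 22.65
tcp_pos: [443.3, 100.8, 136.5]
eef_rot: [-2.425, -1.995, -0.001]
force: [0.5, -0.3, 0.6]
gripper_width: 69.6
```

Call:
send_rows:
  moves: "0.2 0 0 0 0;0.2 0 0 0 0"

```text
time_s: 22.82
tcp_pos: [444.8, 96.4, 136.3]
eef_rot: [2.433, 1.987, 0.0]
force: [0.2, -0.9, -0.6]
gripper_width: 69.9
```

```bash
python3 -c "
from h import *
go(pt(W,1,-93.5),42,-11.2)"
```

```text
to [446.   97.4] 42 shift [ 1.3  0.9 94.3] twist -0.3 | tilt [ 3.e-04 -2.e-04 -1.e+00] F [ 0.2 -0.9 -0.6] t 22.8167 w 69.8532723798048
```

Call:
send_rows:
  moves: "0.2 1 1 5 0;0.2 1 1 25 0;0.2 1 1 45 0;0.2 1 1 65 0;0.2 1 1 80 0;0.2 1 1 94 0;0.2 1 1 94 0;0.2 1 1 94 0"

```text
time_s: 23.48
tcp_pos: [445.4, 97.0, 41.7]
eef_rot: [2.434, 1.986, -0.003]
force: [0.1, 0.4, 0.1]
gripper_width: 70.1
```

Call:
send_rows:
  moves: "1 0 0 0 0;1 0 0 0 0;1 0 0 0 0;1 0 0 0 0;1 0 0 0 0;1 0 0 0 0;1 0 0 0 0;1 0 0 0 0"

```text
time_s: 24.15
tcp_pos: [445.7, 98.6, 42.3]
eef_rot: [2.432, 1.989, 0.001]
force: [0.3, 0.2, 1.0]
gripper_width: 27.4
```

Call:
send_rows:
  moves: "1 0 0 0 0;1 0 0 0 0;1 0 0 0 0;1 0 0 0 0;1 0 0 0 0"

```text
time_s: 24.57
tcp_pos: [445.7, 98.6, 42.3]
eef_rot: [2.432, 1.989, 0.001]
force: [1.1, 0.9, 2.9]
gripper_width: 27.1
```

Call:
send_rows:
  moves: "1 0 0 0 0;1 0 0 -10 0;1 0 0 -25 0;1 0 0 -45 0;1 0 0 -70 0;1 0 0 -95 0;1 0 0 -95 0;1 0 0 -95 0"

```text
time_s: 25.23
tcp_pos: [445.9, 98.8, 138.2]
eef_rot: [-2.431, -1.989, -0.004]
force: [-0.1, 0.3, -3.4]
gripper_width: 26.9
```

```bash
python3 -c "
from h import *
go(pt(P,0,93),136,-8.2)
s=viewer.camera('scene');t=env.sense()['tcp_pos']
u=proj('scene',t)[0].round().astype(int);x0=u[0]-60;y0=u[1]-50
im=cv2.cvtColor(cv2.resize(s[y0:y0+150,x0:x0+150],None,fx=4,fy=4,interpolation=2),cv2.COLOR_RGB2BGR)
a=np.linspace(0,2*np.pi,60)
q=proj('scene',np.c_[t[0]+17*np.cos(a),t[1]+17*np.sin(a),np.full(60,t[2]-35)])
cv2.polylines(im,[((q-[x0,y0]+.5)*4).astype(np.int32)],True,(0,255,0))
cv2.imwrite('pics/k.png',cv2.convertScaleAbs(im,alpha=1.7))"
```

```text
to [538.7 -84.3] 136 shift [-161.   127.2    2.1] twist -3.2 | tilt [ 0.0016  0.0017 -1.    ] F [-0.1  0.3 -3.4] t 25.2333 w 26.86264686146093
```

View pics/k.png

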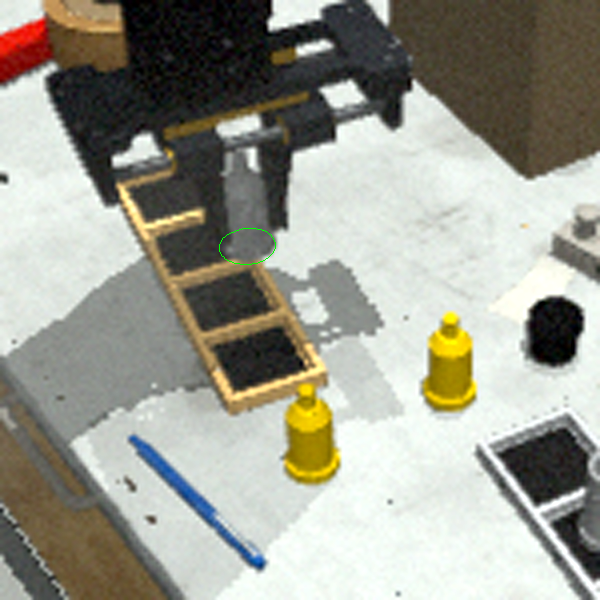

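The cone is held upright, with its foot at the expected place (247,246), so I'm moving it to the left-most bay.

Call:
send_rows:
  moves: "1 -160 127 0 -3;1 -160 127 0 -3;1 -160 127 0 -3;1 -160 127 0 -3;1 -160 127 0 -3;1 -160 127 0 -3;1 -160 127 0 -3;1 -160 127 0 -3"

```text
time_s: 25.95
tcp_pos: [537.1, -83.5, 135.7]
eef_rot: [-2.379, -2.05, 0.004]
force: [-0.7, -0.2, -0.8]
gripper_width: 26.9
```

```bash
python3 -c "
from h import *
go(pt(P,0,93),46,-8.2)"
```

```text
to [538.7 -84.3] 46 shift [-0.4  1.9 89.6] twist -0.3 | tilt [-3.1e-03 -7.0e-04 -1.0e+00] F [-0.7 -0.2 -0.8] t 25.95 w 26.933431667063967
```

Call:
send_rows:
  moves: "1 0 1 0 0;1 0 1 20 0;1 0 1 45 0;1 0 1 65 0;1 0 1 80 0;1 0 1 90 0;1 0 1 90 0;1 0 1 90 0"

```text
time_s: 26.62
tcp_pos: [539.1, -82.9, 47.3]
eef_rot: [-2.377, -2.053, 0.001]
force: [-0.6, -0.1, -1.9]
gripper_width: 26.9
```

Call:
send_rows:
  moves: "1 0 0 1.5 0;1 0 0 3 0;1 0 0 4 0;1 0 0 4 0;1 0 0 4 0"

```text
time_s: 27.03
tcp_pos: [539.4, -83.7, 43.4]
eef_rot: [2.379, 2.052, 0.001]
force: [-0.1, 0.7, -1.6]
gripper_width: 27.2
```

```bash
python3 -c "
from h import *
go(pt(P,0,93),42,-8.2)"
```

```text
to [538.7 -84.3] 42 shift [-0.7 -0.6  1.4] twist -0.2 | tilt [ 4.e-04  1.e-04 -1.e+00] F [-0.1  0.7 -1.6] t 27.0333 w 27.19478466406822
```

Call:
send_rows:
  moves: "1 0 0 1 0;1 0 0 2 0;1 0 0 2 0;0.2 0 0 2 0;0.2 0 0 2 0;0.2 0 0 2 0;0.2 0 0 2 0;0.2 0 0 2 0"

```text
time_s: 27.7
tcp_pos: [539.3, -83.7, 41.1]
eef_rot: [2.379, 2.052, -0.0]
force: [0.6, 0.0, 0.4]
gripper_width: 52.5
```

Call:
send_rows:
  moves: "0.2 0 0 0 0;0.2 0 0 0 0;0.2 0 0 0 0;0.2 0 0 -10 0;0.2 0 0 -30 0;0.2 0 0 -55 0;0.2 0 0 -85 0;0.2 0 0 -110 0"

```text
time_s: 28.37
tcp_pos: [539.2, -84.2, 153.4]
eef_rot: [2.379, 2.05, 0.0]
force: [0.3, 0.1, 1.0]
gripper_width: 69.6
```

Call:
send_rows:
  moves: "0.2 250 -60 0 0;0.2 250 -60 0 0;0.2 250 -60 0 0;0.2 250 -60 0 0;0.2 250 -60 0 0;0.2 250 -60 0 0;0.2 250 -60 0 0;0.2 250 -60 0 0"

```text
time_s: 29.03
tcp_pos: [515.8, 176.6, 151.6]
eef_rot: [-2.372, -2.059, -0.001]
force: [-1.0, -0.8, 0.1]
gripper_width: 69.5
```

```bash
python3 -c "
from h import *
a=viewer.camera('scene');b=viewer.camera('top')
o=[cv2.resize(a[195:310,280:395],None,fx=3.478,fy=3.478,interpolation=2)[:400,:400],cv2.resize(b[140:260,285:405],None,fx=3.3334,fy=3.3334,interpolation=2)[:400,:400]]
cv2.imwrite('pics/l.png',cv2.convertScaleAbs(cv2.cvtColor(np.hstack(o),cv2.COLOR_RGB2BGR),alpha=1.5));print(o[0].shape,env.sense()['tcp_pos'])"
```

```text
(400, 400, 3) [516.69174551 172.0283622  151.58545779]
```

View pics/l.png

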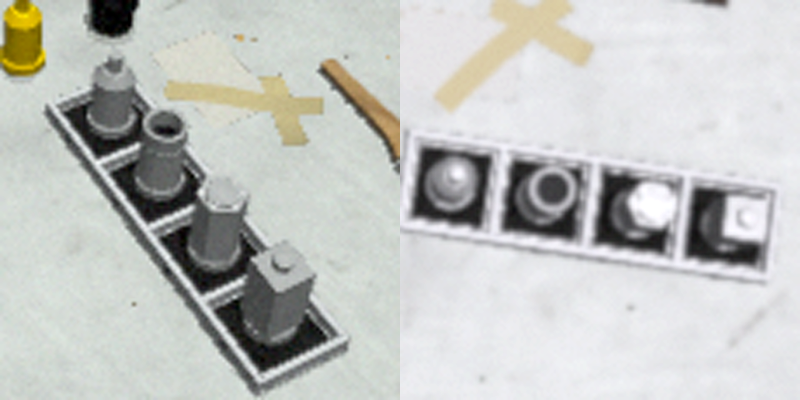

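```bash
python3 -c "
from h import *
for n,s,t,z in [('cone',(114,60),(457,176),73),('cup',(166,126),(552,188),65),('hex',(224,190),(652,202),67),('sq',(283,260),(745,217),71)]:
    print(n,loc(P,ray('scene',(280+s[0]/3.478-.5,195+s[1]/3.478-.5),z)[0]).round(1),loc(P,ray('top',(285+(t[0]-400)/3.3334-.5,140+t[1]/3.3334-.5),z)[0]).round(1))"
```

```text
cone [-2.9 90.4] [-1.2 94.4]
cup [ 0.1 31. ] [ 1.1 33.1]
hex [  1.7 -30.7] [  1.2 -30.6]
sq [ -0.1 -91.8] [ -0.2 -89.4]
```

All four tools are within about 4 mm of their bay centres. I'm handing in.

```bash
python3 -c "
from plant import env
print(env.hand_in(), env.sense()['time_s'])"
```

```text
the job is handed in; nothing more can be done
the job is handed in; nothing more can be done
```

All four tools are in the aluminium rack in reverse order, and I handed the job in at about 29 s of robot time. The wash rack held square, hexagon, cup, cone from left to right. The press rack now holds cone, cup, hexagon, square.

**Last checks:** Pictures from both cameras show every tool upright in its own bay with the gripper clear. Positions measured from both views put each tool within about 4 mm of its bay centre, against the 12.5 mm allowed. I judged upright and flat on the floor by eye, not by measurement. The hand-in gave no verdict.

**What went wrong or disagreed:**
- **Square:** I lifted it before the fingers had fully closed, so it was gripped high and slightly tilted. Setting it down briefly pressed it on the bay floor with about 43 N at the wrist, below the 120 N limit. It righted itself when released. Later readings put it at y = -89 to -95 mm for the bay at -93, which is within tolerance.
- **Cup:** The gripper read about 28 mm on its 30 mm body. The picture showed it held straight, and it landed centred.
- **Camera agreement:** The two cameras differed by up to 4 mm, the most on the cone.

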